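# Line up the whisky-stone tins and hold up the full one

### The job

Stand the three closed steel tins upright in one neat, straight row along the middle of the glass shelf, long sides facing the front and no more than two fingers' width between neighbours, setting each one down without dropping it and letting go of it. Only then pick the heaviest of the three, found by feel, out of the row and lift it upright at least 10 cm clear above the shelf, leaving the other two standing in their places; finish while still holding it up, steady. Do not disturb the glassware, jigger, olive dish or coasters.

Things in the scene. Friction and masses are not known exactly. Their poses are not given: they have to be found in the camera images.
- tin_a_mid (a point): one of three identical closed oblong steel tins, 50 mm (its x) by 72 mm (its y) by 92 mm tall, lid fixed; this point is its centre, half-way up (46 mm above its underside); z up. It holds unseen whisky stones that may shift a little; one of the three tins, any of them, is full and weighs about 0.5 to 0.6 kg, the others 0.15 to 0.3 kg. It starts upright on the worktop (z = 0), its long side turned at most 0.4 rad from the world y axis
- tin_b_mid (a point): one of three identical closed oblong steel tins, 50 mm (its x) by 72 mm (its y) by 92 mm tall, lid fixed; this point is its centre, half-way up (46 mm above its underside); z up. It holds unseen whisky stones that may shift a little; one of the three tins, any of them, is full and weighs about 0.5 to 0.6 kg, the others 0.15 to 0.3 kg. It starts upright on the worktop (z = 0), its long side turned at most 0.4 rad from the world y axis
- tin_c_mid (a point): one of three identical closed oblong steel tins, 50 mm (its x) by 72 mm (its y) by 92 mm tall, lid fixed; this point is its centre, half-way up (46 mm above its underside); z up. It holds unseen whisky stones that may shift a little; one of the three tins, any of them, is full and weighs about 0.5 to 0.6 kg, the others 0.15 to 0.3 kg. It starts upright on the worktop (z = 0), its long side turned at most 0.4 rad from the world y axis
- shelf_mid (a point): centre of the top face of the low fixed glass shelf with brass edges: 160 mm deep (this point's x), 440 mm long (its y), top 60 mm above the worktop, on four corner pillars; z up. The row runs along its y through this point; the middle 290 mm of its length is free, jigger and stopper stand at the ends
- glass_shelf: the glass shelf itself; origin on the worktop, 60 mm below the centre of its top; same axes. On the worktop beyond the shelf (x over 0.78 m) stand, to be left alone, two stemmed wine glasses (74 mm across, 185 mm tall) on the right and an empty crystal decanter (100 mm across, 205 mm tall) on the left
- stopper: the decanter's glass stopper, 34 mm across, 50 mm tall, standing at the right (-y) end of the glass shelf; leave alone; origin at the centre of its underside
- jigger: steel cocktail jigger, 42 mm across, 75 mm tall, standing at the left (+y) end of the glass shelf; leave alone; origin at the centre of its underside
- olive_dish: white ceramic olive dish, 90 mm across, 32 mm tall, on the worktop between tins; leave alone; origin at the centre of its underside
- coasters: stack of round cork coasters, 92 mm across, 24 mm tall, on the worktop between tins; leave alone; origin at the centre of its underside

How it is judged:
By the outcome, as a careful person would: the job done as asked, in the order asked, and still so for the second after the job is handed in, while the arm keeps its last pose, push and grip.
It also fails if it takes over 72 s, if anything falls off the work surface, if the arm or the gripper's body presses on something with over 40 N, if the wrist force passes 120 N, or if a joint passes its speed limit or range.

### The arm

A 6-joint arm with a two-finger parallel gripper is mounted at the origin on the work surface. World frame = base frame: x ahead of the robot, y to its left, z up, the work surface at z = 0. Lengths are in m, angles in rad, forces in N, time in s.
With the tool pointing down it reaches from about 0.325 to 1 m from the base axis. Payload 5.1 kg.
Tool frame: the origin (TCP) lies at the very end of the fingers, on their centre line; the grasp point (between the pads) lies 19 mm behind it; z points along the fingers, y is the line along which they close (so a half turn about z gives the same grasp; the last joint's range is limited). The gripper opens to 85 mm and grips with 20 to 120 N. Pads are 22 mm wide; open, the fingers measure 114 mm over their backs; the gripper's body (76 mm by 85 mm) begins 54 mm behind the grasp point. The pads swing forward as they close: fully open they stand 13 mm farther back than shut.
Start: joints at [1.137, 0.124, 1.65, -0, 1.367, -0.083], TCP at [0.223, 0.61, 0.231] pointing down, gripper open.
Joint ranges: [-2.61, 2.61], [-1.02, 2.33], [0.03, 2.71], [-1.35, 4.49], [0.32, 2.68], [-2.91, 2.91]. Speed limits (rad/s): [2.57, 2.57, 3.14, 3.14, 3.14, 3.14].

### API

Orientations are given as a unit quaternion [x, y, z, w].
In Python, from workcell import r gives the robot as it stands. The module is installed in compiled form; this text tells all that it offers.
- The arm moves only by the shell command python3 -m inch 'ROWS' [FORCE]. ROWS is a JSON object of lists of equal length, an entry for each row: "claw": the opening, from -1 (shut) to 1 (fully open), so that 0 is half open; "travel": the shift along the world's x, y, z each as a share of 15 cm, from -1 to 1, a list of three; "yaw": the turn about the world's z as a share of 180 degrees, from -1 to 1. In form: {"claw": [claw, ...], "travel": [[x, y, z], ...], "yaw": [yaw, ...]}. A call has 1 to 20 rows; each row is the pose to reach, as a shift and turn from the pose commanded when the call began, turning the shorter way round; what a row does not reach only later rows make up. A row lasts 1/12 s, in which the tool goes at most 41.7 mm and 7.16 degrees, less where a joint would pass 70% of its speed; a pose out of reach is approached as far as the arm can. A call with a number of a shift or a turn outside -1 to 1 is refused whole. A call with a gripper value outside its range is refused whole. The fingers move at their own pace and stop on an object; FORCE is the grip in N (left out, the last holds). Time passes only in rows, so rows that repeat a pose let the fingers close. It gives the time, the measured TCP pose, the force, the opening and the grip force at its end, in the units of the state.
- r.read_state(): the state, without advancing time (a new reading comes with each control period).
- r.get_image(name): name is "scene" or "top" or "wrist"; returns the picture (480x640x3 uint8, red, green, blue); there is no depth.
- r.camera_info(name): a dict with "fov_y" (degrees; the focal length in pixels is half the picture's height over the tangent of half this angle, whatever the lens; pixels are square), "cx", "cy" (the principal point, pixels), "extrinsics" (4x4, takes a point from world to camera coordinates). Camera axes: x right, y down, z forward; pixel columns grow to the right and rows downward; lengths in m; the calibration is good to about 2 mm. A picture is of the moment at which its call begins: read the wrist's pose just before it. camera_info takes no time and is no camera call; for the wrist camera it gives the pose at the moment of the call.
- r.job_done(): hands the job in; it is judged then, once.
The state is a dict: "t": time; "q": joint angles; "qvel": joint speeds; "tau": joint torques, N m; "eef_pos": TCP position; "eef_rot": TCP orientation; "contact_force": force on the tool from outside, world axes, zero at the start; "moment": the same for the moment, N m; "gripper_width": finger opening in m; "finger_force": force on a finger pad.
Only numpy, scipy, OpenCV 4.12 (cv2) and the standard library are available. Lean on these libraries where they do the work, as an engineer would, in place of code of your own. Each camera call takes 0.05 s, during which the arm holds its last target. There are 200 camera calls.

## Working session

There is one attempt and no reset: what is moved stays moved. The work goes in short steps, Python scripts to look and compute and a shell command to move; the robot and the scene stay as the last step left them, time stands still between calls to the robot, and variables do not carry over. Pictures are saved under pics/ and viewed, at most 10 in all, crops included, and the job is handed in when it is done.

```bash
mkdir -p pics
python3 - <<'E'
from workcell import r
import cv2,numpy as np
s=r.read_state();print({k:np.round(v,3).tolist() for k,v in s.items()})
for n in("top","scene"):
    im=r.get_image(n);cv2.imwrite(f"pics/{n}0.png",im[:,:,::-1]);i=r.camera_info(n);print(n,i["fov_y"],i["cx"],i["cy"],np.round(i["extrinsics"],3).tolist())
E
```

```text
{'t': 0.0, 'q': [1.137, 0.124, 1.652, -0.0, 1.368, -0.083], 'qvel': [0.001, -0.002, -0.001, -0.001, 0.002, 0.0], 'tau': [-0.001, -42.362, -36.545, -0.0, 0.007, -0.0], 'eef_pos': [0.223, 0.61, 0.23], 'eef_rot': [0.175, 0.985, -0.001, -0.0], 'contact_force': [-1.029, -0.905, 0.494], 'moment': [0.0, 0.011, 0.02], 'finger_force': 0.0, 'gripper_width': 0.085}
top 46.26858233948928 326.55529083549374 244.79510458205607 [[-0.003, -1.0, 0.004, -0.001], [-0.98, 0.002, -0.201, 0.554], [0.201, -0.004, -0.98, 1.247], [0.0, 0.0, 0.0, 1.0]]
scene 50.29596146827491 331.57175848319264 235.3982184957226 [[0.671, 0.742, -0.006, -0.359], [0.529, -0.484, -0.697, -0.253], [-0.52, 0.465, -0.717, 1.278], [0.0, 0.0, 0.0, 1.0]]
```

View pics/top0.png

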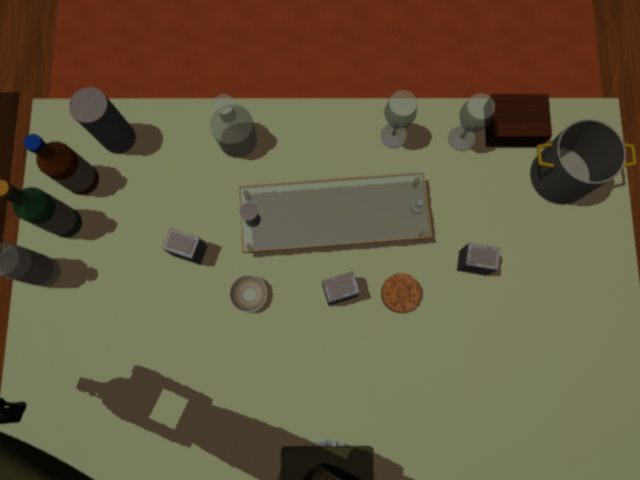

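View pics/scene0.png

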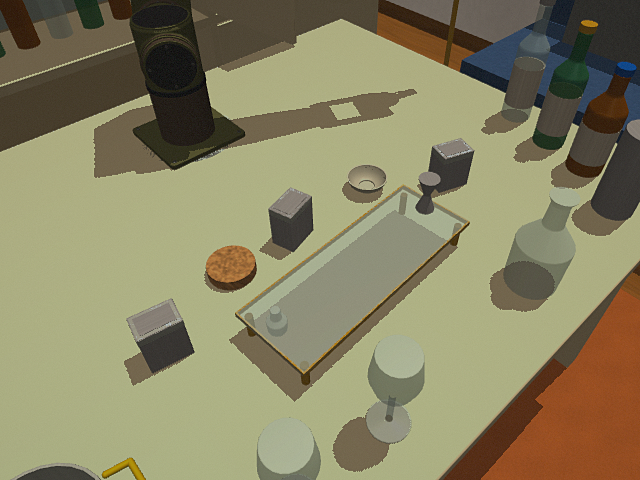

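The top view shows tins near (181,243), (342,288) and (482,257). The shelf corners are about (240,187), (425,175), (431,238) and (244,252), with the dish at (249,294) and the coasters at (402,293). The scene view agrees. Next I measure.

```bash
cat > h.py <<'E'
from workcell import r
import cv2,numpy as np
def ray(n,px,z,i=None):
    i=i or r.camera_info(n);f=240/np.tan(np.radians(i["fov_y"]/2));E=np.array(i["extrinsics"])
    px=np.atleast_2d(px).astype(float)
    d=np.c_[(px[:,0]-i["cx"])/f,(px[:,1]-i["cy"])/f,np.ones(len(px))]@E[:3,:3]
    c=-E[:3,:3].T@E[:3,3];return c+d*((z-c[2])/d[:,2])[:,None]
E
python3 - <<'E'
from h import *
im=cv2.imread("pics/top0.png")
print("shelf",ray("top",[(240,187),(425,175),(431,238),(244,252)],.06).round(3).tolist())
print("dish,coast",ray("top",[(249,294),(402,293)],.025).round(3).tolist())
hsv=cv2.cvtColor(im,cv2.COLOR_BGR2HSV)
for c in[(181,243),(342,288),(482,257)]:
    print(c,hsv[c[1],c[0]-24:c[0]+26:2].tolist())
crop=[cv2.resize(im[y-30:y+30,x-40:x+40],None,fx=6,fy=6,interpolation=0) for x,y in[(181,243),(342,288),(482,257)]]
E
```

```text
shelf [[0.693, 0.202, 0.06], [0.722, -0.237, 0.06], [0.569, -0.245, 0.06], [0.537, 0.188, 0.06]]
dish,coast [[0.444, 0.179, 0.025], [0.445, -0.178, 0.025]]
(181, 243) [[33, 65, 126], [33, 65, 126], [34, 66, 127], [27, 50, 117], [21, 37, 118], [16, 36, 105], [11, 40, 101], [11, 40, 101], [10, 38, 101], [12, 38, 100], [12, 38, 101], [11, 36, 100], [11, 36, 100], [12, 39, 99], [13, 36, 99], [12, 38, 100], [12, 38, 100], [12, 38, 100], [11, 32, 87], [114, 11, 114], [10, 21, 73], [15, 41, 25], [10, 35, 22], [12, 49, 26], [18, 87, 50]]
(342, 288) [[34, 67, 126], [33, 67, 126], [33, 65, 114], [18, 31, 82], [170, 7, 107], [9, 25, 101], [11, 37, 97], [13, 37, 97], [9, 34, 97], [13, 36, 98], [11, 36, 98], [11, 36, 98], [11, 36, 98], [11, 37, 97], [12, 39, 98], [11, 37, 97], [9, 35, 95], [12, 35, 95], [9, 26, 99], [120, 13, 119], [14, 31, 90], [18, 97, 71], [17, 101, 71], [18, 97, 71], [18, 96, 72]]
(482, 257) [[28, 59, 69], [12, 39, 33], [15, 32, 32], [12, 38, 34], [11, 34, 60], [173, 10, 104], [4, 19, 94], [11, 38, 94], [13, 38, 93], [13, 38, 93], [11, 38, 93], [13, 38, 93], [11, 38, 93], [12, 36, 93], [12, 36, 91], [11, 38, 93], [12, 36, 92], [12, 36, 92], [12, 36, 91], [18, 38, 102], [19, 40, 102], [18, 85, 78], [31, 68, 113], [33, 65, 125], [32, 65, 125]]
```

Run:
```python
from h import *
im=cv2.imread("pics/top0.png");hsv=cv2.cvtColor(im,cv2.COLOR_BGR2HSV)
m=cv2.inRange(hsv,(5,26,84),(16,44,110))
for x,y in[(181,243),(342,288),(482,257)]:
    w=np.zeros_like(m);w[y-25:y+25,x-30:x+30]=m[y-25:y+25,x-30:x+30]
    w=cv2.morphologyEx(w,cv2.MORPH_OPEN,np.ones((3,3)))
    c=max(cv2.findContours(w,0,2)[0],key=cv2.contourArea)
    b=ray("top",c[:,0],.092)[:,:2]
    R=cv2.minAreaRect((b*1000).astype(np.float32));print(np.round(R[0],1),np.round(R[1],1),round(R[2],1))
# shelf edges: brass
m=cv2.inRange(hsv,(10,70,60),(28,255,200));m[:165]=0;m[262:]=0;m[:,:235]=0;m[:,437:]=0
m=cv2.morphologyEx(m,cv2.MORPH_CLOSE,np.ones((3,3)))
c=max(cv2.findContours(m,0,2)[0],key=cv2.contourArea)
R=cv2.minAreaRect((ray("top",c[:,0],.06)[:,:2]*1000).astype(np.float32));print(R,cv2.contourArea(c))
print("TL etc jig,stop",ray("top",[(250,208)],.135).round(3),ray("top",[(418,203)],.11).round(3))
```

```text
[552.5 327.3] [58.1 35.8] 72.3
[452.2 -32.7] [47.  67.6] 17.1
[ 521.6 -350.3] [66.7 38.8] 89.9
((627.8361206054688, -24.446990966796875), (177.78150939941406, 450.6708679199219), 4.3448638916015625) 1802.5
TL etc jig,stop [[0.621 0.166 0.135]] [[ 0.639 -0.209  0.11 ]]
```

```bash
python3 -m inch '{"claw":[1,1,1,1,1,1,1],"travel":[[1,-0.94,0],[1,-0.94,0],[1,-0.94,0],[1,-0.94,0],[1,-0.94,0],[1,-0.94,0],[1,-0.94,0]],"yaw":[-0.24,-0.24,-0.24,-0.24,-0.24,-0.24,-0.24]}' 60
python3 -m inch '{"claw":[1,1,1,1,1,1,1,1],"travel":[[1,-0.94,0],[1,-0.94,0],[1,-0.94,0],[1,-0.94,0],[1,-0.94,0],[1,-0.94,0],[1,-0.94,0],[1,-0.94,0]],"yaw":[-0.247,-0.247,-0.247,-0.247,-0.247,-0.247,-0.247,-0.247]}'
python3 - <<'E'
from h import *
i=r.camera_info("wrist");im=r.get_image("wrist");cv2.imwrite("pics/w1.png",im[:,:,::-1]);np.save("w1.npy",i,allow_pickle=True)
print(np.round(i["extrinsics"],3).tolist(),i["fov_y"],r.read_state()["eef_pos"].round(3) if hasattr(r.read_state()["eef_pos"],"round") else r.read_state()["eef_pos"])
E
```

```text
t: 0.68
eef_pos: [0.3748, 0.4677, 0.2308]
eef_rot: [0.527, 0.85, -0.0, -0.0]
contact_force: [0.1, 0.4, -0.5]
gripper_width: 0.0854
finger_force: 0.0
t: 1.35
eef_pos: [0.5232, 0.3286, 0.2307]
eef_rot: [0.807, 0.59, -0.0, -0.0]
contact_force: [0.4, 0.5, 0.2]
gripper_width: 0.0851
finger_force: 0.0
[[0.953, -0.303, 0.001, -0.4], [-0.289, -0.91, 0.296, 0.412], [-0.089, -0.283, -0.955, 0.519], [0.0, 0.0, 0.0, 1.0]] 66.18545606067306 [0.523 0.329 0.231]
```

View pics/w1.png

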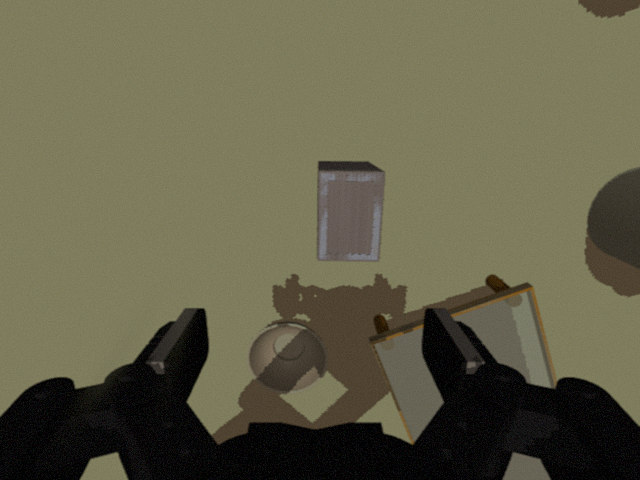

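Tin lid corners are at about (319,171), (384,171), (379,261) and (318,261). The shelf's left-end corners are (371,337) and (532,286).

Run:
```python
from h import *
i=np.load("w1.npy",allow_pickle=True).item()
p=ray("wrist",[(319,171),(384,171),(379,261),(318,261)],.092,i);print(p.round(4).tolist(),p.mean(0).round(4))
v=(p[0]+p[1]-p[2]-p[3])/2;u=(p[1]+p[2]-p[0]-p[3])/2;print(np.hypot(*v[:2]),np.hypot(*u[:2]),np.degrees([np.arctan2(-v[0],v[1]),np.arctan2(u[1],u[0])]))
q=ray("wrist",[(371,337),(532,286)],.06,i);print(q.round(4).tolist())
```

```text
[[0.5407, 0.3706, 0.092], [0.5875, 0.3557, 0.092], [0.5656, 0.2867, 0.092], [0.5182, 0.3017, 0.092]] [0.553  0.3287 0.092 ]
0.07240815671223544 0.04942843043333624 [-17.86648385 -17.63025831]
[[0.5404, 0.2001, 0.06], [0.6966, 0.2068, 0.06]]
```

```bash
python3 -m inch '{"claw":[1,1,1,1,1],"travel":[[0.2,0,-0.1],[0.2,0,-0.5],[0.2,0,-0.5],[0.2,0,-0.5],[0.2,0,-0.5]],"yaw":[0,0,0,0,0]}' 60
python3 -m inch '{"claw":[1,1,1,1,1,1,-1,-1,-1,-1,-1,-1,-1,-1],"travel":[[0,0,-0.2],[0,0,-0.4],[0,0,-0.6],[0,0,-0.76],[0,0,-0.76],[0,0,-0.76],[0,0,-0.76],[0,0,-0.76],[0,0,-0.76],[0,0,-0.76],[0,0,-0.76],[0,0,-0.76],[0,0,-0.76],[0,0,-0.76]],"yaw":[0,0,0,0,0,0,0,0,0,0,0,0,0,0]}' 60
```

```text
t: 1.82
eef_pos: [0.5519, 0.3289, 0.1547]
eef_rot: [0.807, 0.591, -0.002, -0.0]
contact_force: [0.1, -0.4, 0.9]
gripper_width: 0.0853
finger_force: 0.0
t: 2.98
eef_pos: [0.5551, 0.3295, 0.0456]
eef_rot: [0.808, 0.589, 0.002, 0.0]
contact_force: [-0.4, 0.9, 5.8]
gripper_width: 0.0492
finger_force: 63.4
```

```bash
python3 -m inch '{"claw":[-1,-1,-1,-1,-1,-1,-1,-1,-1,-1,-1,-1],"travel":[[0,0,0.05],[0,0,0.15],[0,0,0.35],[0,0,0.6],[0,0,0.85],[0,0,1],[0,0,1],[0,0,1],[0,0,1],[0,0,1],[0,0,1],[0,0,1]],"yaw":[0,0,0,0,0,0,0,0,0,0,0,0]}' 60
python3 -m inch '{"claw":[-1,-1,-1,-1,-1,-1],"travel":[[0,0,0],[0,0,0],[0,0,0],[0,0,0],[0,0,0],[0,0,0]],"yaw":[0,0,0,0,0,0]}'
python3 -c "
from workcell import r
print(r.read_state())"
```

```text
t: 3.98
eef_pos: [0.5525, 0.3279, 0.1901]
eef_rot: [0.808, 0.589, -0.002, -0.0]
contact_force: [0.0, -0.3, -2.7]
gripper_width: 0.0495
finger_force: 62.8
t: 4.48
eef_pos: [0.5534, 0.3284, 0.1924]
eef_rot: [0.808, 0.589, 0.0, 0.0]
contact_force: [0.0, 0.3, -2.5]
gripper_width: 0.0491
finger_force: 62.8
{'t': 4.4833, 'q': array([4.52173846e-01, 1.36091611e-01, 1.70316232e+00, 6.89672281e-06,
       1.30222590e+00, 7.62126427e-01]), 'qvel': array([ 0.00060411, -0.00145845,  0.00151713, -0.00033817,  0.00097191,
        0.00211365]), 'tau': array([-2.29070265e-04, -4.35854745e+01, -3.71164584e+01, -3.05547896e-03,
        4.87183061e-03,  1.07827705e-05]), 'eef_pos': array([0.5534311 , 0.32841379, 0.19241428]), 'eef_rot': array([8.07779430e-01, 5.89484851e-01, 5.61037952e-05, 6.72934623e-06]), 'contact_force': array([ 0.03027515,  0.34755205, -2.5063985 ]), 'moment': array([-0.04031617, -0.00253709, -0.06531621]), 'finger_force': 62.7949333190918, 'gripper_width': 0.049146985782359445}
```

```bash
python3 -m inch '{"claw":[-1,-1,-1,-1,-1,-1,-1,-1,-1,-1],"travel":[[0,0,0.2],[0,0,0.4],[0.1,-0.2,0.4],[0.15,-0.4,0.4],[0.2,-0.6,0.4],[0.25,-0.8,0.4],[0.25,-0.9,0.4],[0.25,-0.9,0.4],[0.25,-0.9,0.4],[0.25,-0.9,0.4]],"yaw":[0,0,0.03,0.06,0.09,0.118,0.118,0.118,0.118,0.118]}'
python3 -m inch '{"claw":[-1,-1,-1,-1,-1,-1,-1],"travel":[[0.1,-0.2,0],[0.15,-0.4,0],[0.2,-0.6,0],[0.23,-0.8,0],[0.23,-0.83,0],[0.23,-0.83,0],[0.23,-0.83,0]],"yaw":[0,0,0,0,0,0,0]}'
python3 - <<'E'
from h import *
i=r.camera_info("wrist");im=r.get_image("wrist");cv2.imwrite("pics/w2.png",im[:,:,::-1]);np.save("w2.npy",i,allow_pickle=True)
E
```

```text
t: 5.32
eef_pos: [0.5906, 0.1942, 0.2524]
eef_rot: [0.685, 0.728, 0.0, -0.0]
contact_force: [0.3, 0.1, -2.6]
gripper_width: 0.0492
finger_force: 64.0
t: 5.9
eef_pos: [0.6253, 0.0701, 0.2522]
eef_rot: [0.685, 0.728, 0.0, -0.0]
contact_force: [-0.3, -0.2, -2.6]
gripper_width: 0.0494
finger_force: 64.4
```

View pics/w2.png

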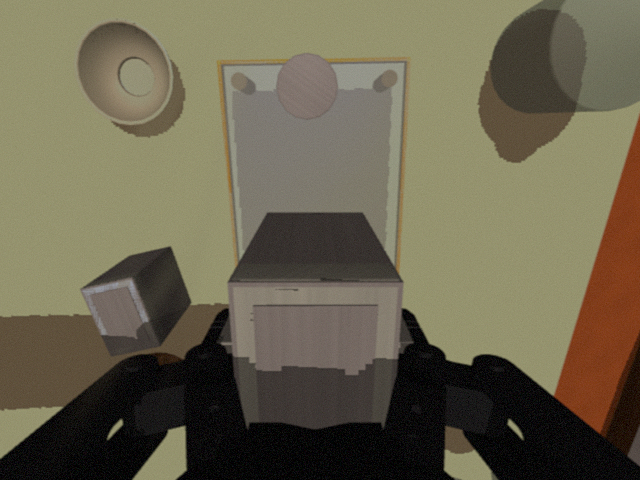

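The shelf's left-end corners are at (218,61) and (408,58). Its front edge runs to about (235,262) and its back edge to about (401,262). The tin hangs straight at (316,280).

Run:
```python
from h import *
i=np.load("w2.npy",allow_pickle=True).item()
im=cv2.imread("pics/w2.png");h=cv2.cvtColor(im,cv2.COLOR_BGR2HSV)
m=cv2.inRange(h,(12,110,70),(26,255,255))
def edge(xs,rows,first):
    o=[]
    for y in rows:
        k=np.flatnonzero(m[y,xs[0]:xs[1]])
        if len(k):o.append((xs[0]+(k[0] if first else k[-1]),y))
    return ray("wrist",o,.06,i)
for a in(((205,250),range(75,260,5),1),((385,420),range(75,260,5),0)):
    p=edge(*a);k=np.polyfit(p[:,1],p[:,0],1);print(len(p),k,"x at y=-.02,.07,.2",np.polyval(k,[-.02,.07,.2]).round(4))
print(ray("wrist",[(218,61),(408,58)],.06,i).round(4))
c=ray("wrist",[(231,281),(402,280)],.192+.046+.0005,i);print("lid far edge",c.round(4),r.read_state()["eef_pos"])
```

```text
31 [-0.08625516  0.55430948] x at y=-.02,.07,.2 [0.556  0.5483 0.5371]
27 [-0.08931436  0.71297377] x at y=-.02,.07,.2 [0.7148 0.7067 0.6951]
[[0.5385 0.1943 0.06  ]
 [0.6952 0.2061 0.06  ]]
lid far edge [[0.587  0.0764 0.2385]
 [0.6657 0.0817 0.2385]] [0.62523255 0.07053282 0.25229018]
```

```bash
python3 -m inch '{"claw":[-1,-1,-1,-1,-1,-1,-1,-1,-1,-1],"travel":[[0.016,0,-0.15],[0.016,0,-0.35],[0.016,0,-0.55],[0.016,0,-0.75],[0.016,0,-0.87],[0.016,0,-0.93],[0.016,0,-0.95],[0.016,0,-0.96],[0.016,0,-0.96],[0.016,0,-0.96]],"yaw":[0.008,0.008,0.008,0.008,0.008,0.008,0.008,0.008,0.008,0.008]}'
python3 -m inch '{"claw":[-1,-1,-1],"travel":[[0,0,-0.01],[0,0,-0.015],[0,0,-0.015]],"yaw":[0,0,0]}'
```

```text
t: 6.78
eef_pos: [0.6291, 0.0693, 0.1105]
eef_rot: [0.676, 0.737, 0.001, 0.001]
contact_force: [0.9, -0.4, -1.8]
gripper_width: 0.0497
finger_force: 64.5
t: 7.03
eef_pos: [0.6281, 0.0688, 0.1066]
eef_rot: [0.676, 0.737, 0.0, 0.0]
contact_force: [0.3, 0.7, -1.4]
gripper_width: 0.0491
finger_force: 64.5
```

```bash
python3 -m inch '{"claw":[-1,-1,-1,-1],"travel":[[0,0,-0.006],[0,0,-0.012],[0,0,-0.012],[0,0,-0.012]],"yaw":[0,0,0,0]}'
```

```text
t: 7.37
eef_pos: [0.6281, 0.0687, 0.1057]
eef_rot: [0.676, 0.737, 0.0, 0.0]
contact_force: [-3.4, -1.6, 5.9]
gripper_width: 0.0495
finger_force: 65.0
```

```bash
python3 -m inch '{"claw":[-0.2,0.2,0.6,1,1,1,1,1,1,1,1,1,1],"travel":[[0,0,0],[0,0,0],[0,0,0],[0,0,0],[0,0,0],[0,0,0],[0,0,0.1],[0,0,0.3],[0,0,0.55],[0,0,0.8],[0,0,0.97],[0,0,0.97],[0,0,0.97]],"yaw":[0,0,0,0,0,0,0,0,0,0,0,0,0]}'
python3 -m inch '{"claw":[1,1,1,1,1,1,1],"travel":[[-0.2,-0.1,0],[-0.5,-0.3,0],[-0.8,-0.5,0],[-1,-0.69,0],[-1,-0.69,0],[-1,-0.69,0],[-1,-0.69,0]],"yaw":[0.02,0.04,0.068,0.068,0.068,0.068,0.068]}'
python3 - <<'E'
from h import *
i=r.camera_info("wrist");im=r.get_image("wrist");cv2.imwrite("pics/w3.png",im[:,:,::-1]);np.save("w3.npy",i,allow_pickle=True)
E
```

```text
t: 8.45
eef_pos: [0.629, 0.069, 0.2527]
eef_rot: [0.676, 0.737, 0.002, 0.002]
contact_force: [-0.9, -0.2, -0.8]
gripper_width: 0.0849
finger_force: 0.0
t: 9.03
eef_pos: [0.4765, -0.035, 0.248]
eef_rot: [0.594, 0.804, -0.0, -0.001]
contact_force: [0.4, -0.1, -0.3]
gripper_width: 0.0853
finger_force: 0.0
```

View pics/w3.png

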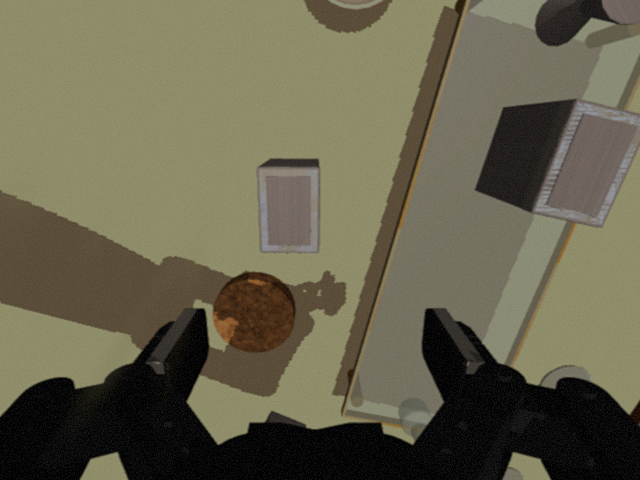

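Tin B's lid corners are (258,167), (320,167), (319,252) and (261,252). Tin A's lid on the shelf has corners (577,100), (602,225) and (534,212), and A stands upright. The shelf's front-right corner is at (343,413).

Run:
```python
from h import *
i=np.load("w3.npy",allow_pickle=True).item()
p=ray("wrist",[(258,167),(320,167),(319,252),(261,252)],.092,i);print(p.round(4).tolist(),p.mean(0).round(4))
v=(p[0]+p[1]-p[2]-p[3])/2;u=(p[1]+p[2]-p[0]-p[3])/2;print(np.hypot(*v[:2]),np.hypot(*u[:2]),np.degrees([np.arctan2(-v[0],v[1]),np.arctan2(u[1],u[0])]))
a=ray("wrist",[(577,100),(602,225),(534,212)],.152,i);print("A",a.round(4).tolist(),((a[0]+a[1])/2).round(4));d=a[0]-a[2];print(np.degrees(np.arctan2(-d[0],d[1])))
print(ray("wrist",[(343,413)],.06,i).round(4))
```

```text
[[0.4203, -0.004, 0.092], [0.4678, 0.0106, 0.092], [0.4883, -0.0582, 0.092], [0.4407, -0.0728, 0.092]] [ 0.4543 -0.0311  0.092 ]
0.07181148496550752 0.049700077401172535 [16.53955494 17.04168819]
A [[0.6027, 0.1001, 0.152], [0.6575, 0.0349, 0.152], [0.6098, 0.0296, 0.152]] [0.6301 0.0675 0.152 ]
5.730788528214525
[[ 0.5725 -0.2393  0.06  ]]
```

```bash
python3 -m inch '{"claw":[1,1,1,1,1],"travel":[[-0.15,0.025,-0.1],[-0.15,0.025,-0.5],[-0.15,0.025,-0.5],[-0.15,0.025,-0.5],[-0.15,0.025,-0.5]],"yaw":[0,0,0,0,0]}' 60
python3 -m inch '{"claw":[1,1,1,1,1,1,-1,-1,-1,-1,-1,-1,-1,-1],"travel":[[0,0,-0.2],[0,0,-0.4],[0,0,-0.7],[0,0,-0.88],[0,0,-0.88],[0,0,-0.88],[0,0,-0.88],[0,0,-0.88],[0,0,-0.88],[0,0,-0.88],[0,0,-0.88],[0,0,-0.88],[0,0,-0.88],[0,0,-0.88]],"yaw":[0,0,0,0,0,0,0,0,0,0,0,0,0,0]}' 60
```

```text
t: 9.5
eef_pos: [0.455, -0.0301, 0.1734]
eef_rot: [0.593, 0.805, -0.001, -0.002]
contact_force: [0.6, -0.1, 0.4]
gripper_width: 0.0852
finger_force: 0.0
t: 10.67
eef_pos: [0.4575, -0.0314, 0.0458]
eef_rot: [0.594, 0.805, 0.001, 0.002]
contact_force: [-1.3, -0.5, 5.4]
gripper_width: 0.0491
finger_force: 63.1
```

```bash
python3 -m inch '{"claw":[-1,-1,-1,-1,-1,-1,-1,-1,-1,-1],"travel":[[0,0,0.05],[0,0,0.15],[0,0,0.35],[0,0,0.6],[0,0,0.85],[0,0,1],[0,0,1],[0,0,1],[0,0,1],[0,0,1]],"yaw":[0,0,0,0,0,0,0,0,0,0]}' 60
python3 -m inch '{"claw":[-1,-1,-1,-1,-1,-1],"travel":[[0,0,0.2],[0,0,0.4],[0,0,0.4],[0,0,0.4],[0,0,0.4],[0,0,0.4]],"yaw":[0,0,0,0,0,0]}'
```

```text
t: 11.5
eef_pos: [0.4539, -0.0306, 0.1906]
eef_rot: [0.594, 0.805, -0.001, -0.002]
contact_force: [0.6, -0.1, -2.1]
gripper_width: 0.0494
finger_force: 62.8
t: 12.0
eef_pos: [0.4541, -0.0306, 0.25]
eef_rot: [0.594, 0.805, -0.001, -0.002]
contact_force: [0.3, -0.9, -2.6]
gripper_width: 0.0495
finger_force: 63.5
```

```bash
python3 -m inch '{"claw":[-1,-1,-1,-1,-1],"travel":[[0.15,0.01,0],[0.35,0.02,0],[0.6,0.03,0],[0.6,0.03,0],[0.6,0.03,0]],"yaw":[-0.02,-0.04,-0.068,-0.068,-0.068]}'
python3 -m inch '{"claw":[-1,-1,-1,-1,-1,-1],"travel":[[0.2,0.01,0],[0.4,0.02,0],[0.613,0.03,0],[0.613,0.03,0],[0.613,0.03,0],[0.613,0.03,0]],"yaw":[0,0,0,0,0,0]}'
python3 -m inch '{"claw":[-1,-1,-1,-1,-1,-1,-1,-1,-1,-1],"travel":[[0,0,-0.15],[0,0,-0.35],[0,0,-0.55],[0,0,-0.75],[0,0,-0.87],[0,0,-0.92],[0,0,-0.93],[0,0,-0.94],[0,0,-0.94],[0,0,-0.94]],"yaw":[0,0,0,0,0,0,0,0,0,0]}'
```

```text
t: 12.42
eef_pos: [0.5451, -0.0262, 0.2491]
eef_rot: [0.676, 0.737, -0.002, -0.003]
contact_force: [-0.4, 0.8, -2.3]
gripper_width: 0.0496
finger_force: 65.4
t: 12.92
eef_pos: [0.6358, -0.0218, 0.252]
eef_rot: [0.676, 0.737, -0.001, -0.001]
contact_force: [-0.5, 0.5, -2.6]
gripper_width: 0.0493
finger_force: 66.5
t: 13.75
eef_pos: [0.6384, -0.022, 0.1142]
eef_rot: [0.676, 0.737, 0.001, 0.002]
contact_force: [0.1, 0.5, -1.6]
gripper_width: 0.0496
finger_force: 66.6
```

```bash
python3 -m inch '{"claw":[-1,-1,-1,-1,-1],"travel":[[0,0,-0.01],[0,0,-0.02],[0,0,-0.03],[0,0,-0.03],[0,0,-0.03]],"yaw":[0,0,0,0,0]}'
python3 -m inch '{"claw":[-1,-1,-1,-1],"travel":[[0,0,-0.006],[0,0,-0.01],[0,0,-0.01],[0,0,-0.01]],"yaw":[0,0,0,0]}'
```

```text
t: 14.17
eef_pos: [0.6371, -0.0218, 0.107]
eef_rot: [0.676, 0.737, -0.0, -0.0]
contact_force: [0.4, 0.5, -0.8]
gripper_width: 0.0493
finger_force: 66.6
t: 14.5
eef_pos: [0.6373, -0.0219, 0.106]
eef_rot: [0.676, 0.737, 0.0, 0.0]
contact_force: [-0.8, 1.1, -0.1]
gripper_width: 0.0497
finger_force: 66.7
```

```bash
python3 -m inch '{"claw":[-1,-1,-1,-0.2,0.2,0.6,1,1,1,1,1,1,1,1,1,1],"travel":[[0,0,-0.006],[0,0,-0.01],[0,0,-0.01],[0,0,-0.01],[0,0,-0.01],[0,0,-0.01],[0,0,-0.01],[0,0,-0.01],[0,0,-0.01],[0,0,0.1],[0,0,0.3],[0,0,0.55],[0,0,0.8],[0,0,0.97],[0,0,0.97],[0,0,0.97]],"yaw":[0,0,0,0,0,0,0,0,0,0,0,0,0,0,0,0]}'
python3 -m inch '{"claw":[1,1,1,1,1,1],"travel":[[-0.1,-0.2,0],[-0.2,-0.4,0],[-0.3,-0.7,0],[-0.38,-1,0],[-0.38,-1,0],[-0.38,-1,0]],"yaw":[0,0,0,0,0,0]}'
python3 -m inch '{"claw":[1,1,1,1,1,1],"travel":[[-0.1,-0.2,0],[-0.2,-0.4,0],[-0.3,-0.7,0],[-0.38,-1,0],[-0.38,-1,0],[-0.38,-1,0]],"yaw":[-0.027,-0.027,-0.027,-0.027,-0.027,-0.027]}'
python3 - <<'E'
from h import *
i=r.camera_info("wrist");im=r.get_image("wrist");cv2.imwrite("pics/w4.png",im[:,:,::-1]);np.save("w4.npy",i,allow_pickle=True)
E
```

```text
t: 15.83
eef_pos: [0.6385, -0.022, 0.2542]
eef_rot: [0.676, 0.737, 0.001, 0.002]
contact_force: [-0.2, -0.3, -0.5]
gripper_width: 0.0857
finger_force: 0.0
t: 16.33
eef_pos: [0.5785, -0.1743, 0.2489]
eef_rot: [0.678, 0.735, -0.001, -0.002]
contact_force: [-0.1, -0.3, -0.3]
gripper_width: 0.0859
finger_force: 0.0
t: 16.83
eef_pos: [0.5224, -0.3232, 0.2496]
eef_rot: [0.708, 0.706, -0.0, -0.001]
contact_force: [-0.2, 0.3, 0.0]
gripper_width: 0.0854
finger_force: 0.0
```

View pics/w4.png

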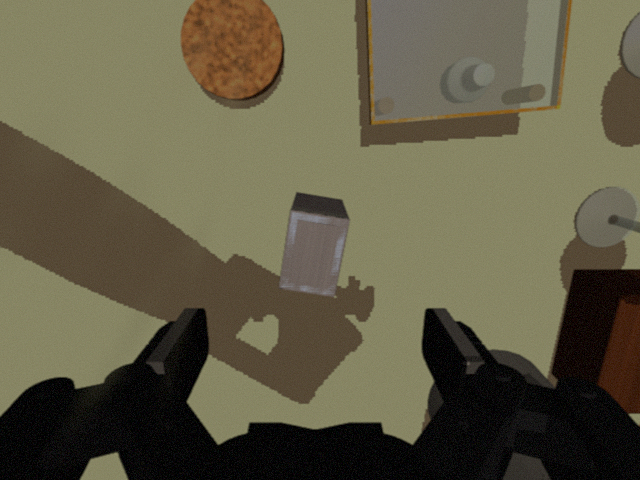

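Tin C's lid corners are about (290,209), (348,218), (335,296) and (280,288). The shelf's right-end corners are (370,124) and (561,107).

Run:
```python
from h import *
i=np.load("w4.npy",allow_pickle=True).item()
p=ray("wrist",[(290,209),(348,218),(335,296),(280,288)],.092,i);print(p.round(4).tolist(),p.mean(0).round(4))
v=(p[0]+p[1]-p[2]-p[3])/2;u=(p[1]+p[2]-p[0]-p[3])/2;print(np.hypot(*v[:2]),np.hypot(*u[:2]),np.degrees([np.arctan2(-v[0],v[1]),np.arctan2(u[1],u[0])]))
print(ray("wrist",[(370,124),(561,107)],.06,i).round(4))
```

```text
[[0.5026, -0.3111, 0.092], [0.551, -0.3189, 0.092], [0.5411, -0.3905, 0.092], [0.4921, -0.3826, 0.092]] [ 0.5217 -0.3508  0.092 ]
0.0722931700253959 0.04936702145956197 [-8.09495914 -9.13749163]
[[ 0.5709 -0.2435  0.06  ]
 [ 0.7326 -0.2301  0.06  ]]
```

```bash
python3 -m inch '{"claw":[1,1,1,1,1,1],"travel":[[0,-0.184,-0.1],[0,-0.184,-0.3],[0,-0.184,-0.5],[0,-0.184,-0.5],[0,-0.184,-0.5],[0,-0.184,-0.5]],"yaw":[-0.048,-0.048,-0.048,-0.048,-0.048,-0.048]}' 60
python3 -m inch '{"claw":[1,1,1,1,1,1,-1,-1,-1,-1,-1,-1,-1,-1],"travel":[[0,0,-0.2],[0,0,-0.4],[0,0,-0.7],[0,0,-0.885],[0,0,-0.885],[0,0,-0.885],[0,0,-0.885],[0,0,-0.885],[0,0,-0.885],[0,0,-0.885],[0,0,-0.885],[0,0,-0.885],[0,0,-0.885],[0,0,-0.885]],"yaw":[0,0,0,0,0,0,0,0,0,0,0,0,0,0]}' 60
```

```text
t: 17.38
eef_pos: [0.5244, -0.3484, 0.1775]
eef_rot: [0.757, 0.653, 0.0, 0.001]
contact_force: [0.0, -1.1, 1.4]
gripper_width: 0.0853
finger_force: 0.0
t: 18.55
eef_pos: [0.5241, -0.3507, 0.0471]
eef_rot: [0.758, 0.652, -0.0, 0.002]
contact_force: [-4.7, 1.7, 7.5]
gripper_width: 0.0497
finger_force: 62.5
```

```bash
python3 -m inch '{"claw":[-1,-1,-1,-1,-1,-1,-1,-1,-1,-1],"travel":[[0,0,0.05],[0,0,0.15],[0,0,0.35],[0,0,0.6],[0,0,0.85],[0,0,1],[0,0,1],[0,0,1],[0,0,1],[0,0,1]],"yaw":[0,0,0,0,0,0,0,0,0,0]}' 60
python3 -m inch '{"claw":[-1,-1,-1,-1,-1,-1],"travel":[[0,0,0.2],[0,0,0.4],[0,0,0.4],[0,0,0.4],[0,0,0.4],[0,0,0.4]],"yaw":[0,0,0,0,0,0]}'
```

```text
t: 19.38
eef_pos: [0.5216, -0.3481, 0.1895]
eef_rot: [0.758, 0.652, -0.001, -0.003]
contact_force: [-0.1, 0.5, -6.2]
gripper_width: 0.0497
finger_force: 63.1
t: 19.88
eef_pos: [0.522, -0.3485, 0.2495]
eef_rot: [0.758, 0.652, -0.001, -0.003]
contact_force: [-0.1, 0.7, -5.7]
gripper_width: 0.0496
finger_force: 64.7
```

```bash
python3 -m inch '{"claw":[-1,-1,-1,-1,-1,-1],"travel":[[0.1,0.15,0],[0.2,0.35,0],[0.3,0.6,0],[0.41,0.8,0],[0.41,0.8,0],[0.41,0.8,0]],"yaw":[0.02,0.04,0.06,0.075,0.075,0.075]}'
python3 -m inch '{"claw":[-1,-1,-1,-1,-1,-1,-1],"travel":[[0.1,0.2,0],[0.2,0.4,0],[0.3,0.6,0],[0.41,0.777,0],[0.41,0.777,0],[0.41,0.777,0],[0.41,0.777,0]],"yaw":[0,0,0,0,0,0,0]}'
python3 -m inch '{"claw":[-1,-1,-1,-1,-1,-1,-1,-1,-1,-1,-1],"travel":[[0,0,-0.15],[0,0,-0.35],[0,0,-0.55],[0,0,-0.75],[0,0,-0.85],[0,0,-0.9],[0,0,-0.91],[0,0,-0.92],[0,0,-0.92],[0,0,-0.92],[0,0,-0.92]],"yaw":[0,0,0,0,0,0,0,0,0,0,0]}'
```

```text
t: 20.38
eef_pos: [0.5845, -0.2272, 0.2507]
eef_rot: [0.675, 0.738, -0.001, -0.002]
contact_force: [-0.6, -0.3, -4.9]
gripper_width: 0.0496
finger_force: 66.1
t: 20.97
eef_pos: [0.6454, -0.1137, 0.2519]
eef_rot: [0.676, 0.737, -0.001, -0.001]
contact_force: [-0.7, -0.1, -5.5]
gripper_width: 0.0494
finger_force: 65.0
t: 21.88
eef_pos: [0.6474, -0.1132, 0.1177]
eef_rot: [0.676, 0.737, 0.001, 0.001]
contact_force: [-0.1, 0.1, -6.4]
gripper_width: 0.0492
finger_force: 64.9
```

Need about 10.5 mm more; the last part goes slowly.

```bash
python3 -m inch '{"claw":[-1,-1,-1,-1,-1,-1],"travel":[[-0.01,0.007,-0.02],[-0.013,0.01,-0.04],[-0.013,0.01,-0.05],[-0.013,0.01,-0.055],[-0.013,0.01,-0.055],[-0.013,0.01,-0.055]],"yaw":[0,0,0,0,0,0]}'
python3 -m inch '{"claw":[-1,-1,-1,-1],"travel":[[0,0,-0.006],[0,0,-0.012],[0,0,-0.012],[0,0,-0.012]],"yaw":[0,0,0,0]}'
```

```text
t: 22.38
eef_pos: [0.6443, -0.1113, 0.1077]
eef_rot: [0.676, 0.737, 0.0, -0.0]
contact_force: [-2.5, 1.9, -0.5]
gripper_width: 0.0495
finger_force: 65.5
t: 22.72
eef_pos: [0.6444, -0.1112, 0.1076]
eef_rot: [0.676, 0.737, 0.0, -0.0]
contact_force: [-7.1, 3.2, 6.7]
gripper_width: 0.0493
finger_force: 66.5
```

```bash
python3 -m inch '{"claw":[-0.2,0.2,0.6,1,1,1,1,1,1,1,1,1,1,1,1],"travel":[[0,0,0],[0,0,0],[0,0,0],[0,0,0],[0,0,0],[0,0,0],[0,0,0.1],[0,0,0.3],[0,0,0.55],[0,0,0.8],[0,0,0.97],[0,0,0.97],[0,0,0.97],[0,0,0.97],[0,0,0.97]],"yaw":[0,0,0,0,0,0,0,0,0,0,0,0,0,0,0]}'
python3 -m inch '{"claw":[1,1,1,1,1,1,1,1],"travel":[[-0.2,-0.3,0],[-0.4,-0.6,0],[-0.6,-0.9,0],[-0.8,-1,0],[-1,-1,0],[-1,-1,0],[-1,-1,0],[-1,-1,0]],"yaw":[0,0,0,0,0,0,0,0]}'
python3 - <<'E'
from h import *
for n in("wrist","top"):
    i=r.camera_info(n);im=r.get_image(n);cv2.imwrite(f"pics/{n}5.png",im[:,:,::-1]);np.save(f"{n}5.npy",i,allow_pickle=True)
im=cv2.imread("pics/top5.png");cv2.imwrite("pics/top5c.png",cv2.resize(im[160:260,230:440],None,fx=3.5,fy=3.5,interpolation=2))
E
```

```text
t: 23.97
eef_pos: [0.6434, -0.1112, 0.2492]
eef_rot: [0.676, 0.737, -0.001, -0.001]
contact_force: [0.3, 1.0, 0.1]
gripper_width: 0.0853
finger_force: 0.0
t: 24.63
eef_pos: [0.4939, -0.2612, 0.2499]
eef_rot: [0.677, 0.736, 0.0, -0.001]
contact_force: [0.6, 0.0, -0.6]
gripper_width: 0.0852
finger_force: 0.0
```

View pics/wrist5.png

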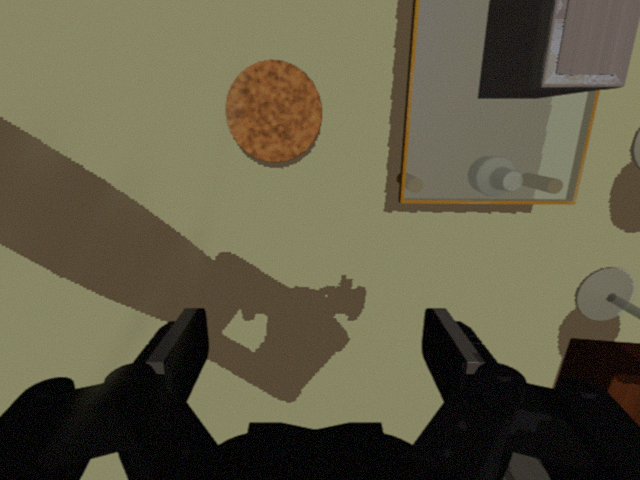

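View pics/top5c.png

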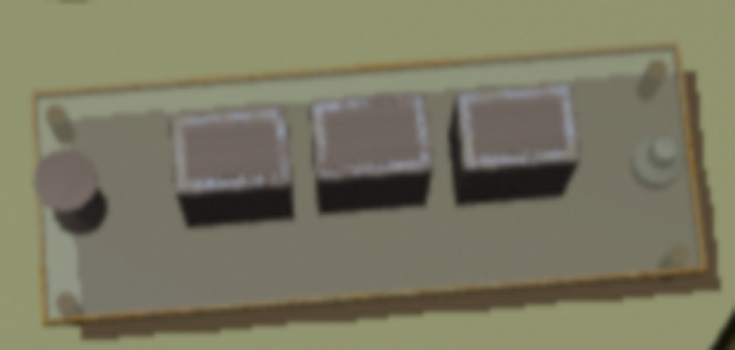

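The tins stand upright in a straight row with gaps of about 13–16 mm, and tin C on the right is the heavy one at 0.58 kg against 0.25 kg for each of the others. Next I pick it up again.

```bash
python3 -m inch '{"claw":[1,1,1,1,1,1,1,1,1],"travel":[[0.2,0.2,0],[0.4,0.4,0],[0.6,0.6,0],[0.8,0.8,0],[1,1,0],[1,1,0],[1,1,0],[1,1,0],[1,1,0]],"yaw":[0,0,0,0,0,0,0,0,0]}' 60
python3 -m inch '{"claw":[1,1,1,1,1,1,1,1,-1,-1,-1,-1,-1,-1,-1,-1],"travel":[[0,0,-0.15],[0,0,-0.35],[0,0,-0.55],[0,0,-0.75],[0,0,-0.9],[0,0,-0.95],[0,0,-0.95],[0,0,-0.95],[0,0,-0.95],[0,0,-0.95],[0,0,-0.95],[0,0,-0.95],[0,0,-0.95],[0,0,-0.95],[0,0,-0.95],[0,0,-0.95]],"yaw":[0,0,0,0,0,0,0,0,0,0,0,0,0,0,0,0]}' 60
```

```text
t: 25.48
eef_pos: [0.6441, -0.1115, 0.2506]
eef_rot: [0.676, 0.737, -0.0, -0.0]
contact_force: [-1.0, -0.1, 0.1]
gripper_width: 0.085
finger_force: 0.0
t: 26.82
eef_pos: [0.6447, -0.1118, 0.1108]
eef_rot: [0.676, 0.737, -0.0, 0.001]
contact_force: [-3.0, -0.2, 5.6]
gripper_width: 0.0492
finger_force: 62.7
```

```bash
python3 -m inch '{"claw":[-1,-1,-1,-1,-1,-1,-1,-1,-1,-1,-1],"travel":[[0,0,0.03],[0,0,0.08],[0,0,0.18],[0,0,0.3],[0,0,0.45],[0,0,0.6],[0,0,0.75],[0,0,0.9],[0,0,1],[0,0,1],[0,0,1]],"yaw":[0,0,0,0,0,0,0,0,0,0,0]}' 60
python3 -m inch '{"claw":[-1,-1,-1,-1,-1,-1,-1,-1,-1,-1,-1,-1],"travel":[[0,0,0.05],[0,0,0.1],[0,0,0.1],[0,0,0.1],[0,0,0.1],[0,0,0.1],[0,0,0.1],[0,0,0.1],[0,0,0.1],[0,0,0.1],[0,0,0.1],[0,0,0.1]],"yaw":[0,0,0,0,0,0,0,0,0,0,0,0]}'
python3 - <<'E'
from h import *
cv2.imwrite("pics/scene6.png",r.get_image("scene")[:,:,::-1]);print(np.abs(r.read_state()["qvel"]).max())
E
```

```text
t: 27.73
eef_pos: [0.6447, -0.1114, 0.2596]
eef_rot: [0.676, 0.737, 0.001, 0.001]
contact_force: [0.3, 0.2, -6.9]
gripper_width: 0.0494
finger_force: 63.1
t: 28.73
eef_pos: [0.6443, -0.1114, 0.2735]
eef_rot: [0.676, 0.737, 0.0, 0.0]
contact_force: [0.3, 0.4, -4.6]
gripper_width: 0.0493
finger_force: 63.2
0.0011031339824541019
```

View pics/scene6.png

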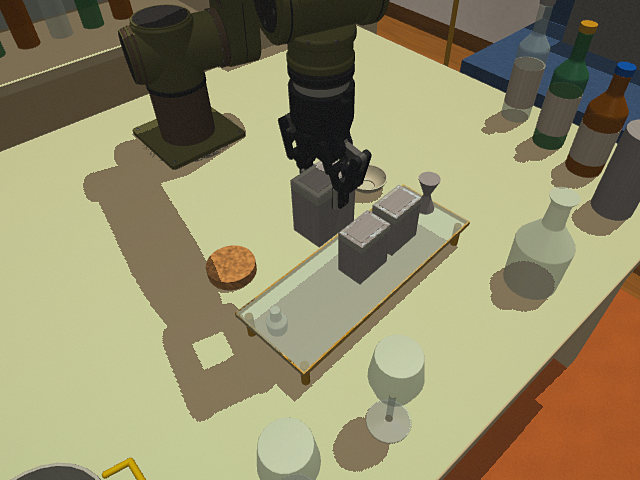

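The heavy tin hangs upright at (322,205), about 16 cm above the shelf. The other two stand in place at (362,245) and (397,215), and the arm is steady.

```bash
python3 -c "
from workcell import r
print(r.job_done())"
```

```text
the job is handed in; nothing more can be done
None
```

I handed the job in at about 29 s: the three tins were set in a straight row on the shelf with gaps of about 13–16 mm, and the heaviest (about 0.58 kg, at the right end) is held upright about 16 cm above it, with the other two standing in place and nothing else visibly disturbed.

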